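# Take the tipped thinner bottle off the turntable

## Robot

A 6-joint arm with a two-finger parallel gripper is mounted at the origin on a cart in front of the work surface, level with it; the furniture and walls round the work are solid. World frame = base frame: x ahead of the robot, y to its left, z up, the work surface at z = 0. Lengths are in mm, angles in rad, forces in N, time in s.
With the tool pointing down it reaches from about 275 to 975 mm from the base axis. Payload 8.4 kg.
Tool frame: the origin (TCP) lies at the very end of the fingers, on their centre line; the grasp point (between the pads) lies arm.hold_point_z behind it (arm.hold_point_z is the distance from the TCP to the grasp point, in mm); z points along the fingers, x is the direction in which the jaws open and shut, and the axes are right-handed (so a half turn about z gives the same grasp; the last joint's range is limited). The gripper opens to 92 mm and grips with 3 to 60 N. Pads are 20 mm wide; open, the fingers measure 128 mm over their backs; the gripper's body (75 mm by 189 mm) begins 69 mm behind the grasp point.
Start: joints at [-1.206, 0.353, 1.633, -0, 1.155, -0.002], TCP at [224.142, -583.428, 214.583] pointing down, gripper open.
Joint ranges: [-2.63, 2.63], [-0.92, 2.1], [0.06, 2.66], [-1.3, 4.44], [0, 2.69], [-3.02, 3.02]. Speed limits (rad/s): [2.22, 2.22, 2.79, 3.14, 3.14, 3.14].

## Interface

Orientations are given as a rotation vector (axis times angle).
In Python, from rig import arm, snapshot gives the robot as it stands.
- The arm moves only by the tool arm_command, never from a script. Its argument "series" is a list of rows, each a list of 6 numbers: the shift along the tool's x, y, z in cm, then the turn, a rotation vector about the tool's x, y, z in degrees. A call has 1 to 12 rows; each row is the pose to reach, as a shift and turn from the pose commanded when the call began, along the tool's axes at that moment; what a row does not reach only later rows make up. A row lasts 1/12 s, in which the tool goes at most 41.7 mm and 7.16 degrees, less where a joint would pass 70% of its speed; a pose out of reach is approached as far as the arm can. A call with a gripper value outside its range is refused whole. "hand" is the opening, from 0 (shut) to 1 (fully open), set as the call begins (left out, the last holds). The fingers move at their own pace and stop on an object; the grip force is fixed at half the most. Time passes only in rows, so rows that repeat a pose let the fingers close. It gives the time, the measured TCP pose, the force and the opening at its end, in the units of the state.
- arm.read_state(): the state, without advancing time (a new reading comes with each control period).
- snapshot(name): name is "scene" or "top" or "wrist"; returns a dict with "img" (384x512x3 uint8, blue, green, red), "fx", "fy", "cx", "cy" (pixels), "k1" (the pictures are not rectified: a ray, as slopes to the right and down, at radius r is drawn at 1 + k1 r^2 times it, then the intrinsics apply), "pose" (4x4, takes a point from camera to world coordinates); the wrist camera has in their place "mount" (4x4, takes a point from camera to tool coordinates, whose origin is the TCP and whose axes are the tool frame's). Camera axes: x right, y up, looking along -z (the intrinsics and any distortion apply to the point x, -y, -z); pixel columns grow to the right and rows downward; lengths in mm; the calibration is good to about 2 mm. A picture is of the moment at which its call begins: read the wrist's pose just before it. There is no depth.
- arm.close_job(): hands the job in, once; it reports no verdict.
The state is a dict: "time": time; "joint_positions": joint angles; "joint_velocities": joint speeds; "effort": joint torques, N m; "eef_pos": TCP position; "eef_rot": TCP orientation; "wrist_force": force on the tool from outside, world axes, zero at the start; "wrist_torque": the same for the moment, N m; "grip_width": finger opening in mm.
Only numpy, scipy, OpenCV 4.12 (cv2) and the standard library are available. Lean on these libraries where they do the work, as an engineer would, in place of code of your own. Each camera call takes 0.05 s, during which the arm holds its last target. There are 200 camera calls.

## Task

The blue thinner bottle on the bench turntable has tipped over and is leaning on the two small tins in front of it. Lift it off the turntable, which spins freely, and set it down upright on the floor of the black drip tray, beside the white flask; put it down, do not drop it in. The two tins and the yellow can must stay standing on the turntable, and the flask must stay standing in the tray.

Things in the scene. Friction and masses are not known exactly. Their poses are not given: they have to be found in the camera images.
- thinner_bottle: Blue bottle, 0.13 to 0.25 kg: 50 mm thick (x), 72 wide (y), 173 tall. Origin: centre of its underside; z to the cap. Body to z = 152 mm (waist 48 thick, z 81 to 118), then a round cap 30 mm across centred at y = -8 mm. At the start it leans some 38 deg towards its own +y, roughly to the robot: foot edge on the mat, narrow +y side on both small tins' rims, its thin direction level.
- front_tin_a: Small grey paint tin, loose, 72 mm across, 71 mm tall, standing on the turntable; the bottle leans on it and on front_tin_b, which stands right beside it. Origin: centre of its underside.
- front_tin_b: Small grey paint tin like front_tin_a, beside it. Origin: centre of its underside.
- yellow_can: Yellow aerosol can, loose, 66 mm across, 190 mm tall, standing on the turntable behind the bottle's foot. Origin: centre of its underside.
- platter: Pan of the turntable: grey steel with a black rubber mat, 280 mm across, turning freely on an upright bearing (any angle, no stops, hardly any friction) on a fixed dark foot 160 mm across. Origin: on the axis at the pan's underside, 30 mm above the counter; z up. The mat's top is 14 mm above the origin, the rim's top 22 mm above it.
- drip_tray: Black plastic drip tray, fixed on the counter: 190 mm (its x) by 140 mm (its y), 30 mm tall, walls and floor 4 mm thick (a rolled rim adds 3 mm outside). Origin: centre of its underside.
- tray_floor (a point): Centre of the upper face of the drip tray's floor, 4 mm above the counter; axes as the tray's. The flat floor reaches 91 mm to either side in x and 66 mm in y.
- white_flask: White plastic flask with a red label stripe and a screw cap, loose, 66 mm across, 149 mm tall, standing in the +x half of the drip tray. Origin: centre of its underside.

How it is judged:
By the outcome, as a careful person would: the job done as asked, in the order asked, and still so for the second after the job is handed in, with the robot touching nothing.
It also fails if it takes over 45 s, if anything falls off the work surface, if the arm or the gripper's body presses on something with over 40 N, if the wrist force passes 120 N, or if a joint passes its speed limit or range.

## Working session

There is one attempt and no reset: what is moved stays moved. The work goes in short steps, Python scripts to look and compute and a tool call to move; the robot and the scene stay as the last step left them, time stands still between calls to the robot, and variables do not carry over. Pictures are saved under pics/ and viewed, on a budget of 10 in all, crops included, one or two more only if the job needs it, and the job is handed in when it is done.

Besides the shell and the picture viewer there is one more tool, called after ">>>" by a JSON object that holds its "method" and its "body", one argument or row to a line. arm_command: Moves the arm, as the interface text tells. Its arguments: {"type":"object","properties":{"series":{"type":"array","items":{"type":"array","items":{"type":"number"}}},"hand":{"type":"number"}},"required":["series"]}

```bash
ls; mkdir -p pics; python3 - <<'E'
from rig import arm,snapshot
import cv2,numpy as np
print(arm.read_state()); print(arm.hold_point_z)
for n in("scene","top"):
    s=snapshot(n); cv2.imwrite(f"pics/{n}0.png",s["img"]); print(n,{k:np.round(v,3).tolist() for k,v in s.items() if k!="img"})
a=cv2.imread("pics/scene0.png");b=cv2.imread("pics/top0.png")
for n,i in(("s",a),("t",b)): cv2.imwrite(f"pics/{n}0b.png",cv2.resize(i,(800,600),interpolation=cv2.INTER_CUBIC))
E
```

```text
pics
{'time': 0.0, 'joint_positions': array([-1.20641186e+00,  3.53652941e-01,  1.63410026e+00, -1.37663044e-05,
        1.15518810e+00, -2.38547545e-03]), 'joint_velocities': array([ 0.00069845,  0.00045835, -0.00149807,  0.00054019,  0.00032699,
        0.00024701]), 'effort': array([ 1.81336494e-03, -5.93838143e+01, -3.34218800e+01,  6.95528509e-02,
        2.33339856e-02, -1.42746676e-04]), 'eef_pos': array([ 223.96136302, -582.98636681,  213.87518806]), 'eef_rot': array([-2.58867333e+00,  1.77865737e+00,  1.75396944e-03]), 'wrist_force': array([-0.07383844, -0.21331825, -0.05106362]), 'wrist_torque': array([-0.05693078, -0.02718232,  0.00621528]), 'grip_width': 91.93467798478514}
18.700000000000003
scene {'fx': 498.176, 'fy': 498.176, 'cx': 255.252, 'cy': 192.363, 'k1': -0.151, 'pose': [[-0.856, 0.37, -0.362, 282.312], [-0.517, -0.61, 0.6, 419.982], [0.001, 0.7, 0.714, 707.743], [0.0, 0.0, 0.0, 1.0]]}
top {'fx': 466.042, 'fy': 466.042, 'cx': 261.356, 'cy': 198.707, 'k1': -0.106, 'pose': [[-0.025, 0.993, -0.116, 539.36], [-1.0, -0.024, 0.007, -132.483], [0.004, 0.116, 0.993, 897.582], [0.0, 0.0, 0.0, 1.0]]}
```

View pics/s0b.png

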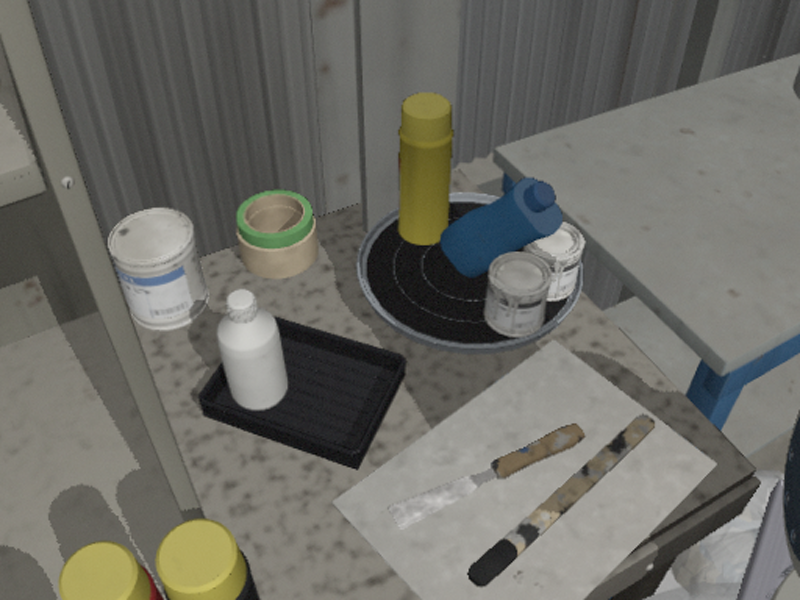

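View pics/t0b.png

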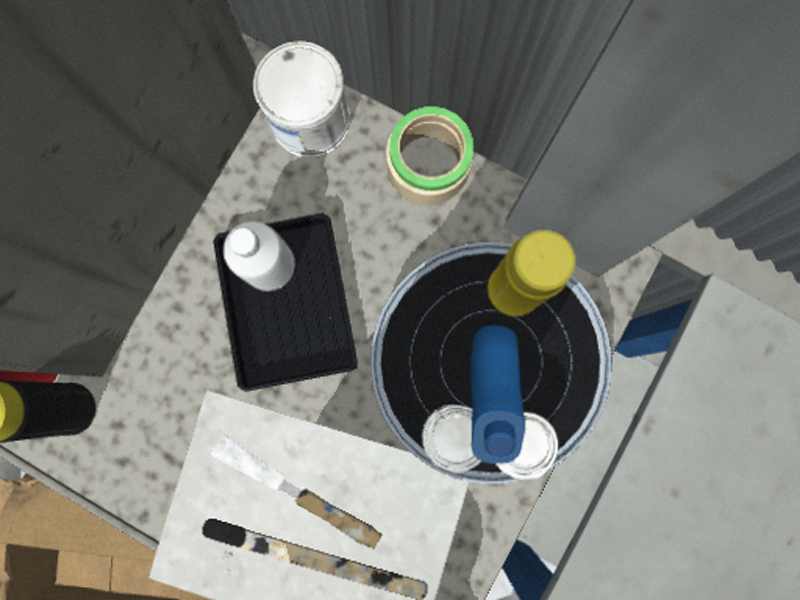

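The scene view shows the bottle leaning towards the robot. In the top view (800 px scale) the cap is at (498,440), the tin rims at (453,438) and (526,445), the can top at (544,260), the flask cap at (245,241) and the pan centre near (492,363). The tray corners are near (215,235), (328,213), (356,368) and (240,390). Next I'll turn these into positions.

```bash
cat > h.py <<'E'
import numpy as np, cv2
from scipy.spatial.transform import Rotation as R
def ray(s,uv,T):
    D=np.array([s["k1"],0,0,0,0.]);K=np.array([[s["fx"],0,s["cx"]],[0,s["fy"],s["cy"]],[0,0,1]])
    p=cv2.undistortPoints(np.array([[uv]],float),K,D)[0,0]
    return T[:3,3],T[:3,:3]@np.array([p[0],-p[1],-1])
def atz(s,uv,z,T=None):
    o,d=ray(s,uv,s["pose"] if T is None else T); return o+d*(z-o[2])/d[2]
def proj(s,P,T=None):
    T=s["pose"] if T is None else T
    q=(np.atleast_2d(P)-T[:3,3])@T[:3,:3]; a=np.c_[q[:,0],-q[:,1]]/-q[:,2:]
    a=a*(1+s["k1"]*(a**2).sum(1,keepdims=True)); return a*[s["fx"],s["fy"]]+[s["cx"],s["cy"]]
E
python3 - <<'E'
from h import *
from rig import snapshot
s=snapshot("top");c=snapshot("scene")
f=1.5625
for n,uv,z in[("platL",(373,363),52),("platR",(612,363),52),("platT",(492,243),52),("platB",(492,483),52),("tinA",(453,438),115),("tinB",(526,445),115),("can",(544,260),234),("flask",(245,241),153),("tr1",(215,237),30),("tr2",(328,213),30),("tr3",(356,368),30),("tr4",(240,390),30)]:
    print(n,atz(s,np.array(uv)/f,z)[:2].round())
print("scene")
for n,uv,z in[("flask",(241,298),153),("can",(427,104),234),("tinA",(519,270),115),("tinB",(557,239),115),("trR",(405,362),30),("trB",(357,464),30),("trL",(203,405),30)]:
    print(n,atz(c,np.array(uv)/f,z)[:2].round())
# cap top centre triangulate
o1,d1=ray(s,np.array((499,443))/f,s["pose"]);o2,d2=ray(c,np.array((540,191))/f,c["pose"])
t=np.linalg.lstsq(np.c_[d1,-d2],o2-o1,rcond=None)[0];print("cap",o1+t[0]*d1,o2+t[1]*d2)
x=cv2.resize(s["img"][190:320,260:370],None,fx=5,fy=5,interpolation=2)[:600]
y=cv2.resize(c["img"][105:225,260:380],None,fx=5,fy=5,interpolation=2)
cv2.imwrite("pics/ct.png",x);cv2.imwrite("pics/cs.png",y)
E
```

```text
platL [577. -96.]
platR [ 570. -375.]
platT [ 716. -239.]
platB [ 436. -229.]
tinA [ 493. -182.]
tinB [ 483. -260.]
can [ 661. -264.]
flask [703.  32.]
tr1 [737.  96.]
tr2 [763. -43.]
tr3 [573. -74.]
tr4 [550.  65.]
scene
flask [702.  33.]
can [ 659. -266.]
tinA [ 493. -188.]
tinB [ 477. -260.]
trR [570. -70.]
trB [542.  72.]
trL [726.  98.]
cap [ 492.17616179 -219.49466801  205.4557932 ] [ 493.374583   -218.98409187  205.30990529]
```

View pics/ct.png

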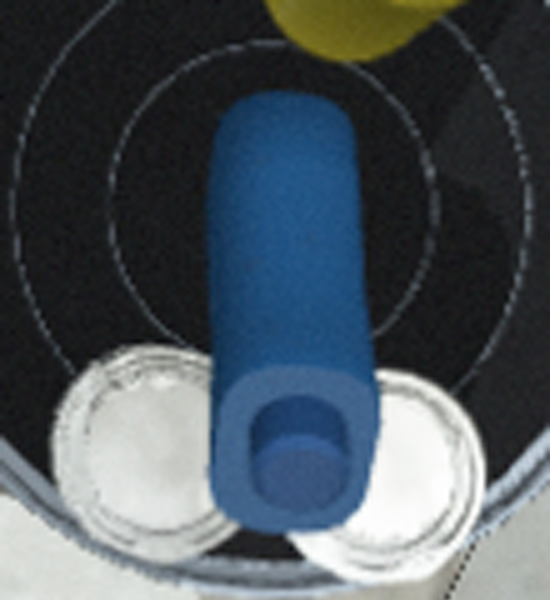

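View pics/cs.png

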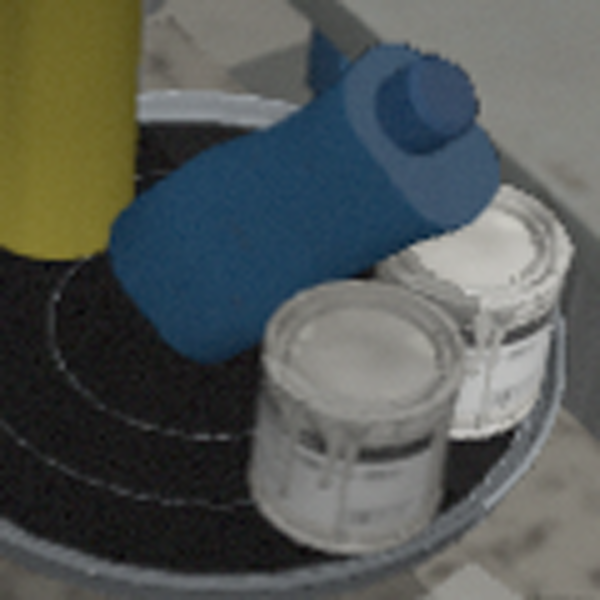

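The crops show the cap's top face at about (320,285) px in the top view and (349,124) px in the scene view. The bottle is unobstructed in both, so I'll fit its pose to the two silhouettes.

```bash
cat > fit.py <<'E'
from h import *
from rig import snapshot
from scipy.optimize import minimize
S=[snapshot("top"),snapshot("scene")]
th=np.linspace(0,2*np.pi,60)
r=16; ring=np.c_[np.sign(np.cos(th))*(25-r)+r*np.cos(th),np.sign(np.sin(th))*(36-r)+r*np.sin(th)]
def pose(p): # x,y of foot edge mid, yaw of +y dir, lean
    x,y,yaw,t=p
    yd=np.array([np.cos(yaw),np.sin(yaw),0]); Z=np.array([0,0,1.])
    bz=np.cos(t)*Z+np.sin(t)*yd; by=np.cos(t)*yd-np.sin(t)*Z; bx=np.cross(by,bz)
    Rm=np.c_[bx,by,bz]; return Rm,np.array([x,y,44.])-36*by
parts=[np.vstack([np.c_[ring,np.full(60,z)] for z in(0,152)]),np.vstack([np.c_[15*np.cos(th),15*np.sin(th)-8,np.full(60,z)] for z in(150,173)])]
M=[]
for s in S:
    i=s["img"].astype(int); m=((i[...,0]>i[...,2]+35)&(i[...,0]>60)).astype(np.uint8)
    n,l,st,_=cv2.connectedComponentsWithStats(m); c=l==[l[285,315],l[145,320]][len(M)]
    M.append(cv2.GaussianBlur(c.astype(np.float32),(0,0),1)); print(c.sum())
def cost(p):
    Rm,o=pose(p);e=0
    for s,m in zip(S,M):
        im=np.zeros(m.shape,np.uint8)
        for P in parts: cv2.fillConvexPoly(im,cv2.convexHull((proj(s,P@Rm.T+o)*16).round().astype(np.int32)),255,cv2.LINE_AA,4)
        e+=((cv2.GaussianBlur(im.astype(np.float32)/255,(0,0),1)-m)**2).sum()
    return e
p0=np.array([580,-222,np.pi+.03,.66])
b=min((minimize(cost,p0+d,method="Nelder-Mead",options=dict(initial_simplex=(p0+d)+np.vstack([np.zeros(4),np.diag([15,10,.1,.08])]))) for d in([0]*4,[-25,0,0,0],[20,0,.05,0])),key=lambda r:r.fun)
p=b.x;Rm,o=pose(p);print(b.fun,p,np.degrees(p[2:]));print(Rm.round(3),o,"cap",Rm@[0,-8,173]+o,"grasp",Rm@[0,0,135]+o)
E
python3 fit.py
```

```text
2656
2699
565.5055541992188 [ 556.63739146 -229.71345449    2.96136155    0.61835267] [169.67351847  35.42899801]
[[ 0.179 -0.802 -0.57 ]
 [ 0.984  0.146  0.104]
 [ 0.    -0.58   0.815]] [ 585.49628961 -234.9717851    64.86897115] cap [ 493.24679737 -218.16316246  210.47289069] grasp [ 508.50525841 -220.94338063  174.87163013]
```

```bash
sed -i 's/i\[...,2\]+35)&(i\[...,0\]>60)/i[...,2]+18)\&(i[...,0]>40)/' fit.py; cat >> fit.py <<'E'
out=[]
for s,(x,y) in zip(S,((250,180),(250,95))):
    k=5;im=cv2.resize(s["img"][y:y+120,x:x+80+40],None,fx=k*2/3*1.0,fy=k*2/3,interpolation=2)
    for P in parts:
        hh=cv2.convexHull(((proj(s,P@Rm.T+o)-[x,y])*k*2/3).round().astype(np.int32)); cv2.polylines(im,[hh],True,(0,255,0),1)
    out.append(im)
cv2.imwrite("pics/fit.png",np.hstack(out))
E
python3 fit.py
```

```text
2731
2811
450.4873046875 [ 556.52390653 -229.34803988    2.96858389    0.61746517] [170.08732818  35.3781483 ]
[[ 0.172 -0.803 -0.57 ]
 [ 0.985  0.14   0.1  ]
 [ 0.    -0.579  0.815]] [ 585.43826236 -234.40099269   64.84292912] cap [ 493.19710946 -218.28131167  210.53001021] grasp [ 508.44412181 -220.94581627  174.91499891]
```

View pics/fit.png

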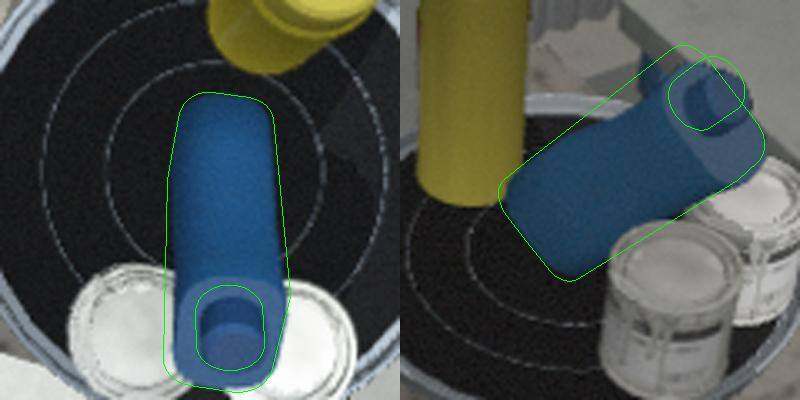

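The overlay shows the scene mask also caught the blue table leg behind the bottle, near (325,117) px. I'll cut that out and refit.

```bash
sed -i 's/^    n,l,st/    if M:\n        Y,X=np.mgrid[:384,:512]; m[(X<330)\&(Y<133-(X-310)*.75)]=0\n    n,l,st/' fit.py; python3 fit.py
```

```text
2731
2595
631.564208984375 [ 555.76080862 -229.27388949    2.9655811     0.61697107] [169.91528061  35.3498383 ]
[[ 0.175 -0.803 -0.57 ]
 [ 0.985  0.143  0.101]
 [-0.    -0.579  0.816]] [ 584.66999704 -234.41544601   64.8284234 ] cap [ 492.54854751 -218.03146343  210.56175402] grasp [ 507.77016271 -220.7386579   174.93909931]
```

View pics/fit.png

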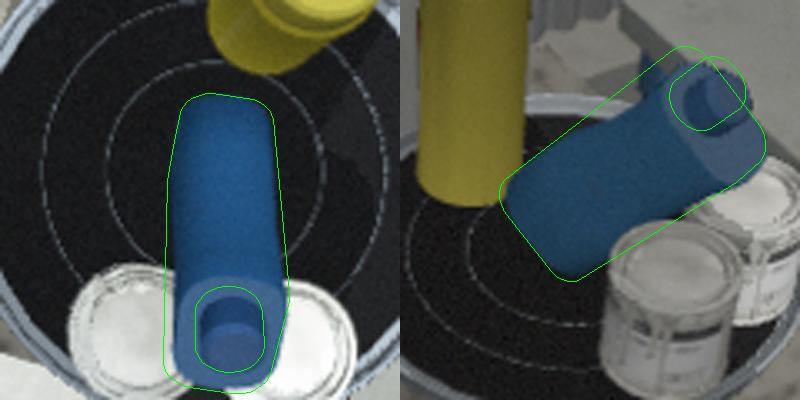

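The model outline is too boxy, because the real end face is nearly a stadium. I'll refit with rounder corners.

```bash
for r in 20 24.5; do sed -i "s/^r=[0-9.]*;/r=$r;/" fit.py; python3 fit.py; done
```

```text
2735
2594
538.8521728515625 [ 556.77773529 -229.35710239    2.97748086    0.62865007] [170.59708681  36.01899589]
[[ 0.163 -0.798 -0.58 ]
 [ 0.987  0.132  0.096]
 [ 0.    -0.588  0.809]] [ 585.5041018  -234.11422215   65.16992391] cap [ 491.52139585 -218.55057654  209.80057045] grasp [ 507.18354516 -221.14424671  174.36090406]
2731
2595
447.95428466796875 [ 558.05901734 -229.62401344    2.9807496     0.64281186] [170.78437209  36.83040683]
[[ 0.16  -0.79  -0.592]
 [ 0.987  0.128  0.096]
 [ 0.    -0.599  0.8  ]] [ 586.50197355 -234.23872904   65.58014462] cap [ 490.45660113 -218.65588754  208.84724304] grasp [ 506.62096799 -221.27846852  173.63594779]
```

View pics/fit.png

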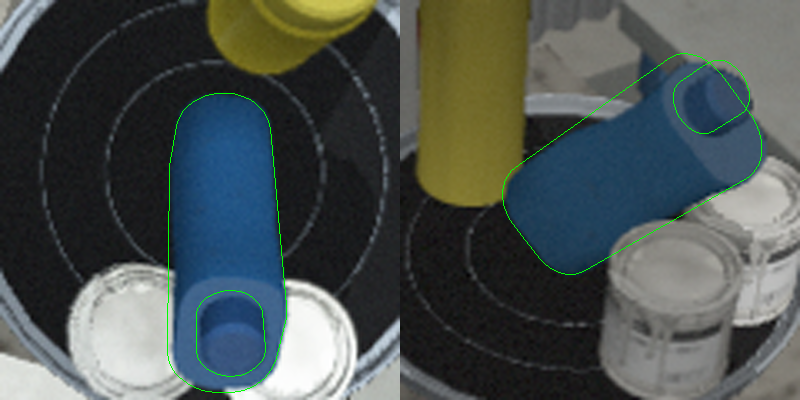

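```bash
cat >> h.py <<'E'
def bottle():
    t=np.radians(37.5);yaw=np.radians(171)
    yd=np.array([np.cos(yaw),np.sin(yaw),0]); Z=np.array([0,0,1.])
    bz=np.cos(t)*Z+np.sin(t)*yd; by=np.cos(t)*yd-np.sin(t)*Z; Rm=np.c_[np.cross(by,bz),by,bz]
    return Rm,np.array([491.5,-219,207])-Rm@[0,-8,173]
def move(p,Rt):
    from rig import arm
    s=arm.read_state();R0=R.from_rotvec(s["eef_rot"])
    print("cm",(R0.inv().apply(p-s["eef_pos"])/10).round(2),"deg",np.degrees((R0.inv()*R.from_matrix(Rt)).as_rotvec()).round(1),"at",s["eef_pos"].round(1),"to",np.round(p,1))
E
python3 - <<'E'
from h import *
Rm,o=bottle();print(o,Rm@[0,36,0]+o)
Rt=np.c_[-Rm[:,0],Rm[:,1],-Rm[:,2]];print(np.linalg.det(Rt))
print("pre");move(Rm@[0,0,240]+o,Rt);move(Rm@[0,0,116]+o,Rt)
E
```

```text
[ 589.2504291 -234.482147    64.8797807] [ 561.04133871 -230.01426601   42.96436925]
1.0
pre
cm [-26.79 -33.95  -4.07] deg [36.6  9.8 28.9] at [ 224.1 -583.4  214.6] to [ 444.9 -211.6  255.3]
cm [-23.01 -40.48   5.77] deg [36.6  9.8 28.9] at [ 224.1 -583.4  214.6] to [ 519.5 -223.4  156.9]
```

>>> {"method": "arm_command", "body": {
  "series": [
    [0, 0, -4, 0, 0, 0],
    [0, 0, -8, 5, 1, 4],
    [-4, -5, -9, 10, 2.5, 7],
    [-7, -8.5, -9, 14, 4, 11],
    [-10, -12, -9, 18, 5, 14],
    [-13, -16, -9, 22, 6, 17],
    [-15.5, -19.5, -8, 26, 7, 20],
    [-18, -23, -7.5, 30, 8, 23],
    [-20.5, -26.5, -7, 33, 9, 26],
    [-23, -30, -6, 36.6, 9.8, 28.9],
    [-25, -32.5, -5, 36.6, 9.8, 28.9],
    [-26.8, -34, -4.1, 36.6, 9.8, 28.9]
  ],
  "hand": 1
}}

```text
time: 1.7
eef_pos: [435.8, -229.1, 262.1]
eef_rot: [-1.708, 2.004, -0.683]
wrist_force: [0.5, -0.5, 0.9]
grip_width: 92.0
```

```bash
python3 - <<'E'
from h import *
from rig import arm,snapshot
Rm,o=bottle();Rt=np.c_[-Rm[:,0],Rm[:,1],-Rm[:,2]]
move(Rm@[0,0,240]+o,Rt)
s=arm.read_state();w=snapshot("wrist");T=np.eye(4);T[:3,:3]=R.from_rotvec(s["eef_rot"]).as_matrix();T[:3,3]=s["eef_pos"]
T=T@w["mount"];print(w["mount"].round(2).tolist())
im=cv2.resize(w["img"],None,fx=1.5,fy=1.5)
for z,q in((173,[0,-8,173]),(152,[25,0,152]),(152,[-25,0,152]),(0,[0,36,152]),(0,[0,-36,152])):
    p=proj(w,Rm@q+o,T)[0];print(q,p.round(1));cv2.drawMarker(im,tuple((p*1.5).astype(int)),(0,255,0),1,14)
cv2.imwrite("pics/w1.png",im)
E
```

```text
cm [-1.87 -0.08  0.92] deg [-0.1 -0.1 -0.1] at [ 435.8 -229.1  262.1] to [ 444.9 -211.6  255.3]
[[1.0, 0.0, 0.0, 0.16], [0.0, -0.96, -0.27, -76.55], [0.0, 0.27, -0.96, -169.28], [0.0, 0.0, 0.0, 1.0]]
[0, -8, 173] [231.3 190.8]
[25, 0, 152] [203.8 193.4]
[-25, 0, 152] [262.7 193.2]
[0, 36, 152] [234.1 232.7]
[0, -36, 152] [232.3 151. ]
```

View pics/w1.png

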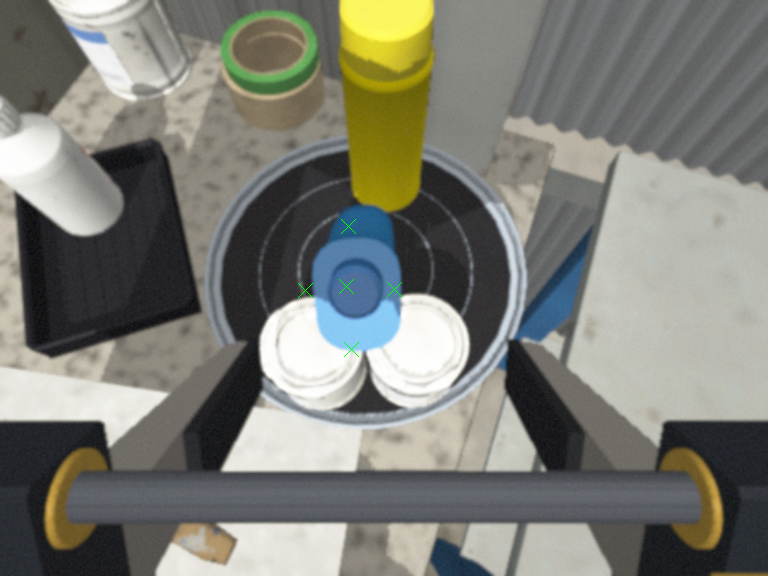

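The wrist view shows the top face centred at about (357,294) in the 1.5x picture, against a prediction of (348,288). That puts the bottle about 5 mm further to tool +x. I'll settle the arm, then measure again.

>>> {"method": "arm_command", "body": {
  "series": [
    [-0.7, 0, 0.5, 0, 0, 0],
    [-1.3, 0, 0.9, 0, 0, 0],
    [-1.3, 0, 0.9, 0, 0, 0],
    [-1.3, 0, 0.9, 0, 0, 0]
  ]
}}

```text
time: 2.08
eef_pos: [443.1, -218.7, 254.7]
eef_rot: [-1.712, 2.003, -0.68]
wrist_force: [-0.2, 0.4, -0.2]
grip_width: 91.8
```

```bash
python3 - <<'E'
from h import *
from rig import arm,snapshot
s=arm.read_state();w=snapshot("wrist");T=np.eye(4);T[:3,:3]=R.from_rotvec(s["eef_rot"]).as_matrix();T[:3,3]=s["eef_pos"]
T=T@w["mount"];c=snapshot("scene");t=snapshot("top")
print(s["eef_pos"],s["joint_velocities"].round(3))
np.savez("v1.npz",T=T,**{k:w[k] for k in("img","fx","fy","cx","cy","k1")})
Rm,o=bottle()
x0,y0=170,120
im=cv2.resize(w["img"][y0:y0+140,x0:x0+150],None,fx=5,fy=4,interpolation=2) if 0 else cv2.resize(w["img"][y0:y0+140,x0:x0+150],None,fx=4,fy=4,interpolation=2)
cv2.imwrite("pics/w2.png",im)
for q in([0,-8,173],[0,0,152],[25,0,152],[-25,0,152],[0,36,152],[0,-36,152]):
    print(q,((proj(w,Rm@q+o,T)[0]-[x0,y0])*4).round())
E
```

```text
[ 443.1369945  -218.70484128  254.73610792] [-0.027  0.002 -0.007  0.001  0.003 -0.003]
[0, -8, 173] [303. 295.]
[0, 0, 152] [306. 304.]
[25, 0, 152] [185. 304.]
[-25, 0, 152] [428. 304.]
[0, 36, 152] [308. 466.]
[0, -36, 152] [305. 130.]
```

View pics/w2.png

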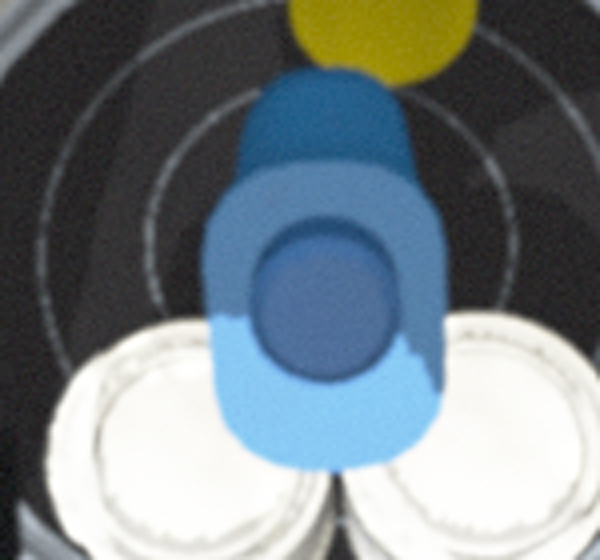

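The crop shows the top face spanning x 203–447 and y 160–472, the cap centre at (325,307), the foot's far edge at y ≈ 68, and the tins below. I'll do a quick least-squares fit over all three views.

```bash
python3 - <<'E'
from h import *
from rig import snapshot,arm
from scipy.optimize import least_squares
t=snapshot("top");c=snapshot("scene");v=np.load("v1.npz");W={k:float(v[k]) for k in("fx","fy","cx","cy","k1")}
wp=lambda x,y:np.array([x,y])/4+[170,120]
def pose(p):
    x,y,z,yaw,ti=p;yd=np.array([np.cos(yaw),np.sin(yaw),0]);Z=np.array([0,0,1.])
    bz=np.cos(ti)*Z+np.sin(ti)*yd;by=np.cos(ti)*yd-np.sin(ti)*Z
    return np.c_[np.cross(by,bz),by,bz],np.array([x,y,z])
def res(p,full=False):
    Rm,o=pose(p[:5]);b=p[5:7];w=lambda q:proj(W,Rm@(np.array(q,float)-[0,-8,173])+o,v["T"])[0]
    e=[proj(t,o)[0]-[320,284.8],proj(c,o)[0]-[349.2,124.4],w([0,-8,173])-wp(325,307)-b,
       [w([25,0,152])[0]-wp(203,0)[0]-b[0],w([-25,0,152])[0]-wp(447,0)[0]-b[0]],[w([0,0,0])[0]-wp(330,0)[0]-b[0],w([0,-36,8])[1]-wp(0,68)[1]-b[1]]]
    f=(Rm@np.array([0,44,-173])+o)[2]
    return np.r_[np.ravel(e),(f-44)/1.5,b/3]
r=least_squares(res,[492,-219,207,3.,.65,0,0]);p=r.x;print(p.round(2),np.degrees(p[3:5]),r.fun.round(1))
Rm,o=pose(p[:5]);o=o-Rm@[0,-8,173]
print(o,Rm@[0,36,90]+o)
from h import move
move(Rm@[0,0,116]+o,np.c_[-Rm[:,0],Rm[:,1],-Rm[:,2]])
Rb,ob=bottle();move(Rb@[0,0,116]+ob,np.c_[-Rb[:,0],Rb[:,1],-Rb[:,2]])
for u in (200,447):pass
# tins from wrist: rim centres at z=115
for q in((192,445),(487,438)): print("tin",atz(W,wp(*q),115,v["T"]))
E
```

```text
[ 4.8893e+02 -2.2030e+02  2.0598e+02  3.0000e+00  6.5000e-01 -2.8000e+00
 -1.0000e-01] [172.07276197  37.44397321] [ 0.   0.9 -0.8 -2.  -0.4  0.5  0.1 -0.  -0.  -0.5 -1.4 -0.9 -0. ]
[ 586.81428134 -233.92641326   63.76734474] [ 504.30948439 -222.43794653  113.33521348]
cm [-0.7   0.15 12.35] deg [-0.  -0.7 -0.9] at [ 442.8 -219.4  254.8] to [ 517.  -224.2  155.9]
cm [-0.82 -0.1  12.41] deg [ 0.  -0.1 -0.1] at [ 442.8 -219.4  254.8] to [ 519.5 -223.4  156.9]
tin [ 491.87711358 -188.06223339  115.        ]
tin [ 482.00270584 -261.96853105  115.        ]
```

```bash
python3 - <<'E'
from h import *
v=np.load("v1.npz");W={k:float(v[k]) for k in("fx","fy","cx","cy","k1")};print(W)
from rig import arm
s=arm.read_state();Rt=R.from_rotvec(s["eef_rot"]).as_matrix()
for x in(-46,46,0):print(proj(W,Rt@[x,10,0]+s["eef_pos"],v["T"]),proj(W,Rt@[x,-10,0]+s["eef_pos"],v["T"]))
g=v["img"][215:250,:].astype(int).sum(2)//3
for r in(228,): print([int(a) for a in v["img"][r,140:200].mean(1)]);print([int(a) for a in v["img"][r,310:370].mean(1)])
E
```

```text
{'fx': 326.44192343724046, 'fy': 326.44192343724046, 'cx': 255.36388588109938, 'cy': 193.33890432310056, 'k1': 0.006220892003668503}
[[176.17091217 258.0274176 ]] [[173.80793856 225.2690664 ]]
[[337.39964621 258.26096865]] [[339.89781181 225.48273579]]
[[256.75258813 258.11960715]] [[256.81813817 225.36297714]]
[129, 132, 131, 128, 128, 129, 130, 133, 136, 136, 135, 137, 143, 141, 126, 115, 107, 111, 118, 116, 120, 119, 112, 97, 73, 51, 36, 33, 29, 29, 26, 30, 33, 32, 37, 40, 35, 39, 35, 36, 45, 88, 169, 240, 251, 250, 249, 251, 252, 253, 254, 254, 248, 221, 183, 216, 245, 250, 249, 250]
[253, 252, 252, 251, 243, 230, 237, 246, 249, 245, 228, 223, 241, 249, 235, 159, 77, 53, 54, 52, 50, 53, 52, 48, 51, 49, 48, 40, 39, 28, 31, 37, 35, 32, 38, 56, 80, 95, 105, 106, 119, 126, 129, 126, 144, 160, 169, 167, 169, 174, 174, 158, 152, 142, 136, 143, 157, 179, 188, 193]
```

The fingertips appear at columns 174.7 and 338, which matches the projection to within 0.5 px, so I trust the wrist camera for centring. The needed shift is about -4.5 mm in tool x. Approaching along the bottle axis.

>>> {"method": "arm_command", "body": {
  "series": [
    [-0.2, 0, 1.5, 0, 0, 0],
    [-0.45, 0.05, 3, 0, -0.5, -0.5],
    [-0.45, 0.05, 5, 0, -0.5, -0.5],
    [-0.45, 0.05, 7, 0, -0.5, -0.5],
    [-0.45, 0.05, 9, 0, -0.5, -0.5],
    [-0.45, 0.05, 10.5, 0, -0.5, -0.5],
    [-0.45, 0.05, 11.5, 0, -0.5, -0.5],
    [-0.45, 0.05, 12.2, 0, -0.5, -0.5],
    [-0.45, 0.05, 12.2, 0, -0.5, -0.5],
    [-0.45, 0.05, 12.2, 0, -0.5, -0.5]
  ],
  "hand": 1
}}

```text
time: 3.17
eef_pos: [516.5, -225.8, 157.2]
eef_rot: [-1.721, 1.992, -0.673]
wrist_force: [0.3, -0.4, 0.5]
grip_width: 91.6
```

```bash
python3 - <<'E'
from rig import arm,snapshot
import cv2
print(arm.read_state()["eef_pos"],arm.read_state()["wrist_force"])
w=snapshot("wrist");cv2.imwrite("pics/w3.png",cv2.resize(w["img"],(768,576)))
E
```

```text
[ 516.53694468 -225.84458824  157.17460108] [ 0.27472497 -0.38015589  0.47754393]
```

View pics/w3.png

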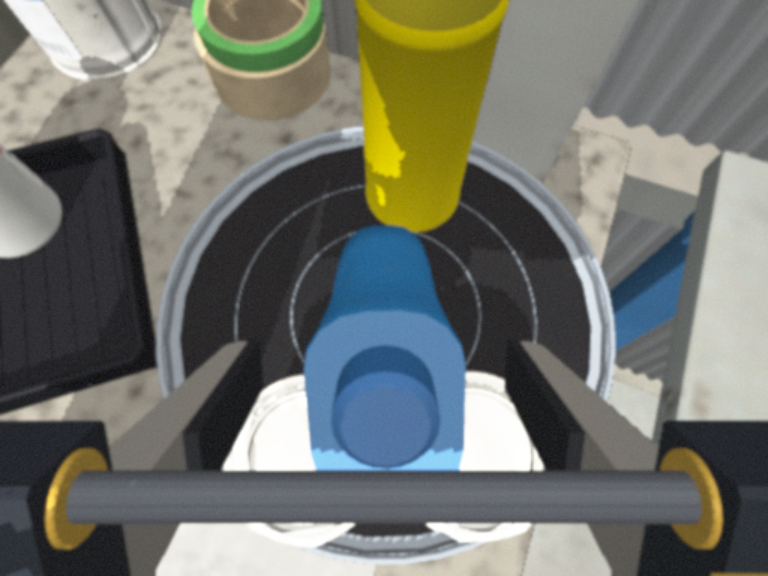

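The bottle spans columns 306–464 (centre 385) and the cap centre is at 386. The finger centre is 384.5, so it is well centred. Closing the gripper.

>>> {"method": "arm_command", "body": {
  "series": [
    [0, 0, 0, 0, 0, 0],
    [0, 0, 0, 0, 0, 0],
    [0, 0, 0, 0, 0, 0],
    [0, 0, 0, 0, 0, 0],
    [0, 0, 0, 0, 0, 0],
    [0, 0, 0, 0, 0, 0],
    [0, 0, 0, 0, 0, 0],
    [0, 0, 0, 0, 0, 0]
  ],
  "hand": 0
}}

```text
time: 3.88
eef_pos: [516.8, -225.4, 157.6]
eef_rot: [-1.721, 1.991, -0.674]
wrist_force: [-0.3, 0.2, 2.3]
grip_width: 48.5
```

>>> {"method": "arm_command", "body": {
  "series": [
    [0, -0.3, -0.4, 0, 0, 0],
    [0, -0.9, -1.2, 0, 0, 0],
    [0, -1.8, -2.35, 0, 0, 0],
    [0, -3, -3.9, 0, 0, 0],
    [0, -4.6, -6, 0, 0, 0],
    [0, -6.4, -8.3, 0, 0, 0],
    [0, -8.2, -10.7, 0, 0, 0],
    [0, -9.7, -12.7, 0, 0, 0],
    [0, -9.7, -12.7, 0, 0, 0],
    [0, -9.7, -12.7, 0, 0, 0]
  ],
  "hand": 0
}}

```text
time: 4.72
eef_pos: [516.6, -225.5, 318.0]
eef_rot: [-1.722, 1.989, -0.676]
wrist_force: [-0.7, 0.1, -3.2]
grip_width: 48.6
```

```bash
python3 - <<'E'
from rig import arm,snapshot
import cv2,numpy as np
s=arm.read_state();print(s["eef_pos"],s["wrist_force"],s["grip_width"])
a=[cv2.resize(snapshot(n)["img"],(400,300),interpolation=cv2.INTER_AREA) for n in("scene","top","wrist")]
cv2.imwrite("pics/lift.png",np.vstack([np.hstack(a[:2]),np.hstack([a[2],a[2]*0])]))
E
```

```text
[ 516.58576906 -225.52996065  318.01954359] [-0.73503562  0.1090123  -3.15521025] 48.56091856246691
```

View pics/lift.png

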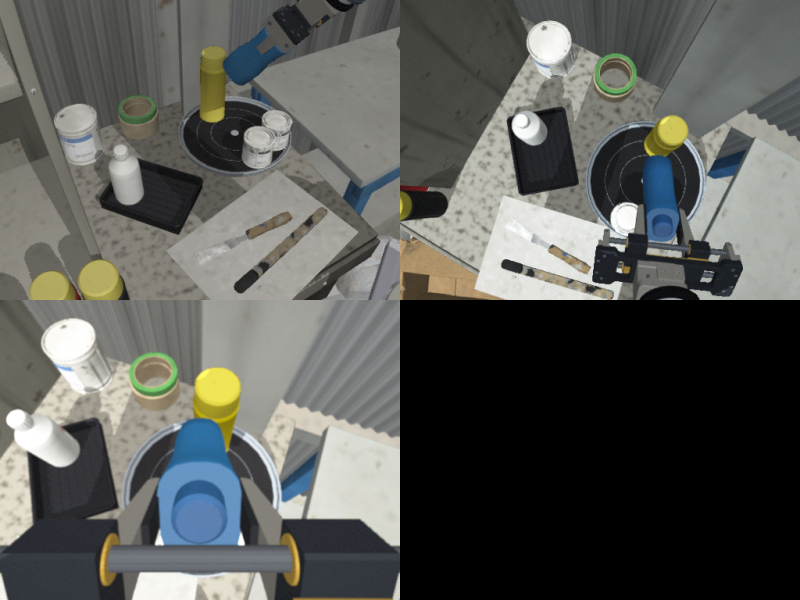

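The bottle is lifted. The tins, can and flask all still stand, and the cap sits at the same spot in the wrist view (row ≈278 px), so it has not slipped in the grip. Next: set it upright and hover over the tray's free half.

```bash
python3 - <<'E'
from h import *
Rt=np.array([[.162,-.987,0],[-.987,-.162,0],[0,0,-1.]])
move(np.array([615.5,5,270]),Rt)
E
```

```text
cm [-24.16  -2.5    7.62] deg [-37.   -5.5 -17. ] at [ 515.4 -224.7  314.7] to [615.5   5.  270. ]
```

>>> {"method": "arm_command", "body": {
  "series": [
    [-0.7, 0, 0, -3, -0.4, -1.3],
    [-2, 0, 0.3, -7, -1, -3],
    [-4, -0.2, 0.8, -12, -1.7, -5.5],
    [-6.5, -0.5, 1.5, -17, -2.4, -8],
    [-9.5, -0.8, 2.5, -22, -3.2, -10.2],
    [-12.5, -1.2, 3.6, -27, -4, -12.4],
    [-15.5, -1.5, 4.7, -31.5, -4.7, -14.5],
    [-18.5, -1.8, 5.8, -35, -5.2, -16],
    [-21, -2.1, 6.6, -37, -5.5, -17],
    [-23, -2.4, 7.3, -37, -5.5, -17],
    [-24.2, -2.5, 7.6, -37, -5.5, -17],
    [-24.2, -2.5, 7.6, -37, -5.5, -17]
  ],
  "hand": 0
}}

```text
time: 5.87
eef_pos: [616.5, 6.8, 269.8]
eef_rot: [2.395, -2.031, 0.001]
wrist_force: [-0.7, -0.3, -2.3]
grip_width: 48.4
```

>>> {"method": "arm_command", "body": {
  "series": [
    [0, 0, 0, 0, 0, 0],
    [0, 0, 0, 0, 0, 0],
    [0, 0, 0, 0, 0, 0]
  ],
  "hand": 0
}}

```text
time: 6.12
eef_pos: [616.1, 3.4, 272.8]
eef_rot: [-2.393, 2.036, -0.007]
wrist_force: [-0.4, 0.0, -0.9]
grip_width: 48.4
```

```bash
python3 - <<'E'
from h import *
from rig import arm,snapshot
Rt=np.array([[.162,-.987,0],[-.987,-.162,0],[0,0,-1.]])
s=arm.read_state();print(s["eef_pos"],s["wrist_force"],s["grip_width"])
move(np.array([615.5,5,270]),Rt)
p=s["eef_pos"]
c=snapshot("scene");t=snapshot("top")
x0,y0=90,80
im=cv2.resize(c["img"][y0:y0+240,x0:x0+240],None,fx=2.5,fy=2.5,interpolation=2)
Rb=np.array([[-.162,-.987,0],[.987,-.162,0],[0,0,1.]])
for z in(-117.5,-50,0):
  for y in(-36,36):
    q=((proj(c,Rb@[0,y,z]+p)[0]-[x0,y0])*2.5).astype(int);cv2.drawMarker(im,tuple(int(a) for a in q),(0,255,0),1,10)
for q in([655,11.5,4],[615.5,5,4]):cv2.drawMarker(im,tuple(int(a) for a in ((proj(c,q)[0]-[x0,y0])*2.5)),(0,0,255),0,14)
for a,b in((95,70),(95,-70),(-95,-70),(-95,70)):
    q=np.array([655+a*.987-b*.162,11.5+a*.162+b*.987,30]);cv2.drawMarker(im,tuple(int(v) for v in ((proj(c,q)[0]-[x0,y0])*2.5)),(255,255,0),1,10)
cv2.imwrite("pics/hover.png",im)
E
```

```text
[616.10682435   3.35189563 272.79478651] [-0.38585654  0.02474994 -0.94874568] 48.41969953262448
cm [-0.17  0.03  0.28] deg [-0.2 -0.2 -0.1] at [616.1   3.4 272.8] to [615.5   5.  270. ]
```

View pics/hover.png

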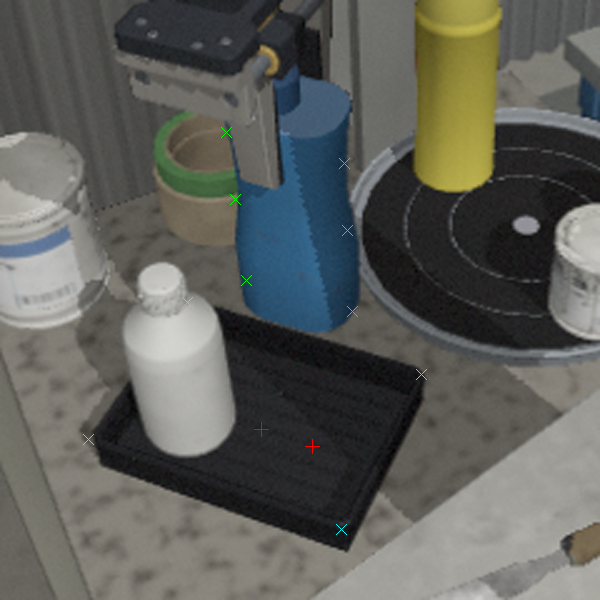

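The hover view shows the bottle upright above the tray's free half. The tray model corners match to a few mm, and the target floor point at (312,446) is clear of the flask. Lowering.

>>> {"method": "arm_command", "body": {
  "series": [
    [-0.1, 0, 1, 0, 0, 0],
    [-0.1, 0, 3, 0, 0, 0],
    [-0.1, 0, 5, 0, 0, 0],
    [-0.1, 0, 7, 0, 0, 0],
    [-0.1, 0, 9, 0, 0, 0],
    [-0.1, 0, 11, 0, 0, 0],
    [-0.1, 0, 12.5, 0, 0, 0],
    [-0.1, 0, 13.5, 0, 0, 0],
    [-0.1, 0, 13.9, 0, 0, 0],
    [-0.1, 0, 13.9, 0, 0, 0],
    [-0.1, 0, 13.9, 0, 0, 0],
    [-0.1, 0, 13.9, 0, 0, 0]
  ],
  "hand": 0
}}

```text
time: 7.22
eef_pos: [617.7, 5.0, 134.6]
eef_rot: [-2.393, 2.034, -0.009]
wrist_force: [0.4, -0.9, -2.3]
grip_width: 48.4
```

>>> {"method": "arm_command", "body": {
  "series": [
    [0, 0, 0.1, 0, 0, 0],
    [0, 0, 0.2, 0, 0, 0],
    [0, 0, 0.3, 0, 0, 0],
    [0, 0, 0.3, 0, 0, 0],
    [0, 0, 0.3, 0, 0, 0]
  ],
  "hand": 0
}}

```text
time: 7.63
eef_pos: [617.0, 5.1, 130.6]
eef_rot: [-2.394, 2.034, -0.007]
wrist_force: [-0.0, 0.2, -2.9]
grip_width: 48.2
```

>>> {"method": "arm_command", "body": {
  "series": [
    [0, 0, 0.1, 0, 0, 0],
    [0, 0, 0.2, 0, 0, 0],
    [0, 0, 0.3, 0, 0, 0],
    [0, 0, 0.4, 0, 0, 0],
    [0, 0, 0.4, 0, 0, 0],
    [0, 0, 0.4, 0, 0, 0]
  ],
  "hand": 0
}}

```text
time: 8.13
eef_pos: [616.9, 5.1, 126.5]
eef_rot: [2.394, -2.034, 0.006]
wrist_force: [0.2, -0.8, -2.4]
grip_width: 48.8
```

>>> {"method": "arm_command", "body": {
  "series": [
    [0, 0, 0.1, 0, 0, 0],
    [0, 0, 0.2, 0, 0, 0],
    [0, 0, 0.2, 0, 0, 0],
    [0, 0, 0.2, 0, 0, 0]
  ],
  "hand": 0
}}

```text
time: 8.47
eef_pos: [616.9, 5.1, 124.5]
eef_rot: [-2.394, 2.034, -0.006]
wrist_force: [-0.3, -0.7, -2.1]
grip_width: 48.7
```

>>> {"method": "arm_command", "body": {
  "series": [
    [0, 0, 0.1, 0, 0, 0],
    [0, 0, 0.2, 0, 0, 0],
    [0, 0, 0.2, 0, 0, 0],
    [0, 0, 0.2, 0, 0, 0]
  ],
  "hand": 0
}}

```text
time: 8.8
eef_pos: [617.9, 5.1, 123.7]
eef_rot: [-2.393, 2.034, -0.009]
wrist_force: [0.4, 0.9, 6.1]
grip_width: 48.9
```

>>> {"method": "arm_command", "body": {
  "series": [
    [0, 0, 0.05, 0, 0, 0],
    [0, 0, 0.1, 0, 0, 0],
    [0, 0, 0.1, 0, 0, 0]
  ],
  "hand": 0
}}

```text
time: 9.05
eef_pos: [618.6, 5.1, 123.5]
eef_rot: [-2.392, 2.033, -0.011]
wrist_force: [-0.8, 0.1, 10.8]
grip_width: 48.7
```

```bash
python3 - <<'E'
from rig import arm
s=arm.read_state()
for k in("eef_pos","wrist_force","wrist_torque","grip_width"):print(k,s[k])
E
```

```text
eef_pos [618.6468513    5.07485558 123.54585804]
wrist_force [-0.75222515  0.1354722  10.82371838]
wrist_torque [ 1.23266899e-01  4.24186010e-01 -9.39727101e-05]
grip_width 48.73658800913376
```

Contact is at the robot-side foot edge (moment 0.42 N·m, an arm of about 32 mm), so the bottle still leans slightly towards the robot. I'll correct the tilt by about 1.5°.

>>> {"method": "arm_command", "body": {
  "series": [
    [0, 0, -0.1, 0, 0, 0],
    [0, -0.15, -0.1, -0.8, 0, 0],
    [0, -0.3, -0.1, -1.5, 0, 0],
    [0, -0.3, 0, -1.5, 0, 0],
    [0, -0.3, 0.05, -1.5, 0, 0],
    [0, -0.3, 0.05, -1.5, 0, 0]
  ],
  "hand": 0
}}

```text
time: 9.55
eef_pos: [621.2, 5.5, 123.8]
eef_rot: [2.38, -2.022, -0.018]
wrist_force: [-4.7, -0.5, 22.5]
grip_width: 48.5
```

```bash
python3 - <<'E'
from rig import arm
s=arm.read_state()
for k in("eef_pos","wrist_force","wrist_torque","grip_width"):print(k,s[k])
E
```

```text
eef_pos [621.23205409   5.47905478 123.82454617]
wrist_force [-4.66360025 -0.51417384 22.50851535]
wrist_torque [-0.10695452  1.28325163 -0.02859462]
grip_width 48.53555603015916
```

>>> {"method": "arm_command", "body": {
  "series": [
    [0, 0.1, -0.05, 0, 0, 0],
    [0, 0.15, -0.12, 0, 0, 0],
    [0, 0.15, -0.12, 0, 0, 0],
    [0, 0.15, -0.12, 0, 0, 0]
  ],
  "hand": 0
}}

```text
time: 9.88
eef_pos: [620.0, 5.3, 123.7]
eef_rot: [2.38, -2.022, -0.017]
wrist_force: [-0.6, -0.3, 10.5]
grip_width: 48.8
```

```bash
python3 - <<'E'
from h import *
from rig import arm,snapshot
s=arm.read_state()
for k in("eef_pos","eef_rot","wrist_force","wrist_torque"):print(k,s[k].round(2))
c=snapshot("scene");cv2.imwrite("pics/placed.png",cv2.resize(c["img"][120:320,120:320],None,fx=3,fy=3,interpolation=2))
E
```

```text
eef_pos [619.96   5.33 123.75]
eef_rot [ 2.38 -2.02 -0.02]
wrist_force [-0.57 -0.26 10.47]
wrist_torque [-0.01 -0.03  0.  ]
```

View pics/placed.png

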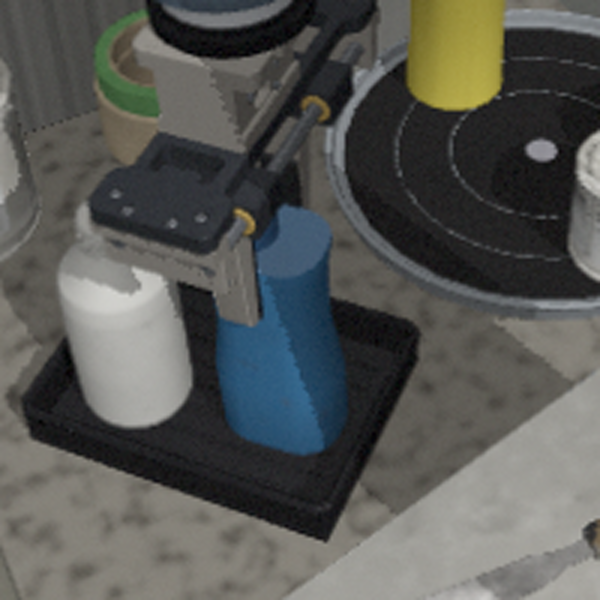

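The picture shows the bottle standing upright in the tray, clear of the flask and the walls. The moment is now zero under 10 N, so the foot is flat. Releasing and retreating straight up.

>>> {"method": "arm_command", "body": {
  "series": [
    [0, 0, -0.05, 0, 0, 0],
    [0, 0, -0.05, 0, 0, 0],
    [0, 0, -0.05, 0, 0, 0],
    [0, 0, -0.05, 0, 0, 0],
    [0, 0, -0.05, 0, 0, 0],
    [0, 0, -0.05, 0, 0, 0],
    [0, 0, -0.05, 0, 0, 0],
    [0, 0, -0.05, 0, 0, 0]
  ],
  "hand": 1
}}

```text
time: 10.6
eef_pos: [618.5, 5.3, 122.7]
eef_rot: [2.379, -2.021, -0.02]
wrist_force: [-0.2, 0.4, -0.3]
grip_width: 91.6
```

>>> {"method": "arm_command", "body": {
  "series": [
    [0, 0, -1, 0, 0, 0],
    [0, 0, -2.5, 0, 0, 0],
    [0, 0, -4.5, 0, 0, 0],
    [0, 0, -7, 0, 0, 0],
    [0, 0, -10, 0, 0, 0],
    [0, 0, -13, 0, 0, 0],
    [0, 0, -16, 0, 0, 0],
    [0, 0, -18, 0, 0, 0],
    [0, 0, -18, 0, 0, 0],
    [0, 0, -18, 0, 0, 0]
  ],
  "hand": 1
}}

```text
time: 11.43
eef_pos: [623.2, 6.6, 304.6]
eef_rot: [2.38, -2.023, -0.016]
wrist_force: [0.1, -0.2, -0.4]
grip_width: 92.0
```

```bash
python3 - <<'E'
from rig import arm,snapshot
import cv2
s=arm.read_state();print(s["time"],s["eef_pos"],s["wrist_force"],s["grip_width"])
cv2.imwrite("pics/end.png",snapshot("scene")["img"])
E
```

```text
11.4333 [623.15455222   6.56314488 304.57452491] [ 0.14669321 -0.24961531 -0.40808315] 91.98689283077674
```

View pics/end.png

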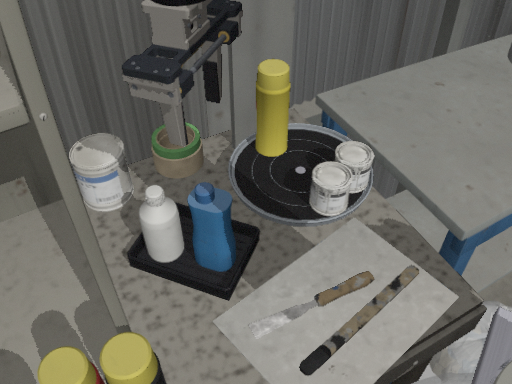

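The bottle stands upright in the tray at about (213,235) px, beside the flask at (162,230). The can and both tins stand on the turntable, and the gripper is clear.

```bash
python3 -c "
from rig import arm
print(arm.close_job())"
```

```text
the job is handed in; nothing more can be done
None
```

The thinner bottle is standing upright on the drip tray floor beside the white flask, and the job was handed in at about 11.4 s. I gripped the bottle along its leaning axis, lifted it straight up off the turntable and turned it upright. I then lowered it until it touched the floor, levelled it by the wrist moment and let go.

**Last checks:** the final picture shows the bottle upright in the tray next to the standing flask. Both tins and the yellow can are still standing on the turntable. The gripper is open, about 130 mm above the cap, and reads no load. The highest wrist force I read was about 23 N, while levelling.

**What disagreed or went over:**
- My first silhouette fit of the bottle was poor because a blue table leg got into the outline and the model was too boxy.
- The room cameras and the wrist camera differed by about 2.5 mm sideways at the bottle; I went with the wrist view, checked against the fingers.
- At touch-down the foot met the floor on its robot-side edge, so I tilted the tool a further 1.5°. The moment then read near zero.
- I viewed 14 pictures against the budget of 10 (one or two over allowed).

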